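# Uncover and switch on the porch light

## Robot

A 6-joint arm with a two-finger parallel gripper is mounted at the origin on the work surface. World frame = base frame: x ahead of the robot, y to its left, z up, the work surface at z = 0. Lengths are in m, angles in rad, forces in N, time in s.
With the tool pointing down it reaches from about 0.35 to 0.775 m from the base axis. Payload 7.3 kg.
Tool frame: the origin (TCP) lies on the centre line of the jaws, within the pads' length; the fingertips stand 11 mm ahead of it and the grasp point (between the pads) lies 8 mm behind it; z points along the fingers, y is the direction in which the jaws open and shut (so a half turn about z gives the same grasp; the last joint's range is limited). The gripper opens to 92 mm and grips with 3 to 60 N. Pads are 19 mm wide; open, the fingers measure 130 mm over their backs; the gripper's body (75 mm by 190 mm) begins 47 mm behind the grasp point.
Start: joints at [-1.308, 0.342, 1.524, -0, 1.275, -0.146], TCP at [0.209, -0.482, 0.238] pointing down, gripper open.
Joint ranges: [-2.53, 2.53], [-0.77, 2.02], [0.04, 2.7], [-1, 4.14], [0.28, 2.66], [-3.11, 3.11]. Speed limits (rad/s): [2.57, 2.57, 3.14, 3.14, 3.14, 3.14].

## Interface

Orientations are given as [roll, pitch, yaw] about the fixed x, y, z axes, in that order (R = Rz(yaw) Ry(pitch) Rx(roll)).
In Python, from cell import robot gives the robot as it stands.
- The arm moves only by the tool jog_arm, never from a script. Its argument "deltas" is one flat list of numbers, 6 for each row, row after row: the shift along the world's x, y, z in units of 0.1 m (1.0 is 0.1 m), then the turn, a rotation vector about the world's x, y, z in units of 90 degrees (1.0 is 90 degrees). A call has 1 to 5 rows; each row is the pose to reach, as a shift and turn from the pose commanded when the call began; what a row does not reach only later rows make up. A row lasts 1/12 s, in which the tool goes at most 41.7 mm and 7.16 degrees, less where a joint would pass 70% of its speed; a pose out of reach is approached as far as the arm can. A call with a number of a shift or a turn outside -1 to 1 is refused whole. A call with a gripper value outside its range is refused whole. "claw" is the opening, from 0 (shut) to 1 (fully open), set as the call begins (left out, the last holds). The fingers move at their own pace and stop on an object; "newtons" is the grip in N (left out, the last holds). Time passes only in rows, so rows that repeat a pose let the fingers close. It gives the time, the measured TCP pose, the force and the opening at its end, in the units of the state.
- robot.observe(): the state, without advancing time (a new reading comes with each control period).
- robot.read_camera(name): name is "scene" or "top"; returns the picture (420x560x3 uint8, red, green, blue); there is no depth.
- robot.camera_params(name): a dict with "fx", "fy", "cx", "cy" (pixels), "k1" (the pictures are not rectified: a ray, as slopes to the right and down, at radius r is drawn at 1 + k1 r^2 times it, then the intrinsics apply), "R" (3x3) and "t" (3): a world point X has camera coordinates R X + t. Camera axes: x right, y down, z forward; pixel columns grow to the right and rows downward; lengths in m; the calibration is good to about 2 mm. A picture is of the moment at which its call begins. camera_params takes no time and is no camera call.
- robot.hand_in(): hands the job in, once; it reports no verdict.
The state is a dict: "time": time; "qpos": joint angles; "qvel": joint speeds; "joint_efforts": joint torques, N m; "tool_pos": TCP position; "tool_rot": TCP orientation; "contact_force": force on the tool from outside, world axes, zero at the start; "torque": the same for the moment, N m; "opening": finger opening in m.
Only numpy, scipy, OpenCV 4.12 (cv2) and the standard library are available. Lean on these libraries where they do the work, as an engineer would, in place of code of your own. Each camera call takes 0.05 s, during which the arm holds its last target. There are 200 camera calls.

## Task

Turn on the porch light: with a fingertip, push the half-open green cover leaf of the switch box up by its free edge and over its spine, press it down until it lies flat on the cork side, then push the red toggle in the uncovered well over to its far side, away from the robot. Ease the leaf over without flinging or forcing it, and only push with the outside of the fingers: never pinch the leaf between them. Leave everything else on the bench where it is, and finish clear of everything.

Things in the scene. Friction and masses are not known exactly. Their poses are not given: they have to be found in the camera images.
- switch_box: Fixed cedar box on the bench, 180 mm along its x, 220 mm along its y, 60 mm tall. Origin on the bench under the spine's middle. x runs along the spine, roughly away from the robot (turned up to 0.45 rad either way); y to the left, z up. The leaf starts over the well on the -y side and ends on the ledge on the +y side.
- well (a point): Middle of the well's floor, 12 mm above the bench. In the box frame the open well spans x -82 to 82, y -107 to -8 mm inside; walls 8 mm thick, rim 60 mm above the bench.
- ledge (a point): Middle of the top of the solid ledge with the cork pad, 60 mm above the bench. In the box frame the ledge spans x -90 to 90, y 0 to 105 mm.
- spine (a point): Middle of the spine, the leaf's hinge axis: 64.5 mm above the bench over the box's origin; same axes as the box.
- leaf (a joint): Angle of the cover leaf about the spine, rad: 0 = flat over the well, 1.57 = upright, 3.14 = flat on the ledge, where it stops. It starts ajar, between 0.4 and 0.8. A stiff hinge (friction about 0.09 N m): the leaf (105 g) stays at whatever angle it is left and does not fall, so it must be pushed all the way down.
- free_edge (a point): Middle of the leaf's free edge, 125 mm from the spine, on its mid-plane; it overhangs the well's wall by 10 mm when flat. 1.5 N across the leaf here turns it. A level push on it while it is low jams by friction: move inward and upward along its arc, or lean the finger so that its tip reaches under the edge.
- leaf_mid (a point): A point in the middle of the leaf, 65 mm from the spine; axes turn with the leaf: x along the spine, -y from spine to free edge, z out of the green face. The leaf is 180 mm along the spine and 8 mm thick, its mid-plane through the hinge axis. Its underside, the side to push on, is white with a bare metal strip along the free edge. Fingers on both sides at once pinch it.
- toggle (a joint): Angle of the red toggle, rad: 0 = off, leaning 0.5 rad to the box's -x (towards the robot); 1.0 = on, leaning 0.5 rad to +x, where it stops. It starts between 0 and 0.1, swings only along the box's x and stays where it is left (2 N at the tip moves it).
- toggle_tip (a point): Top of the red toggle lever, which is 36 mm long, 9 mm thick, 13 mm wide. Its pivot is in the well's floor at x 10, y -57.5, z 12 mm in the box frame; the tip stays below the rim.
- dustpan: yellow plastic dustpan, 220 mm wide pan with handle; loose, not to be moved. Origin: underside.
- short_broom: short wooden hand broom, 270 mm long, 62 mm tall; loose, not to be moved. Origin: underside.
- boot_tray_clip: aluminium boot-tray corner clip, 45 mm square, 28 mm tall; loose, not to be moved. Origin: underside.
- bowl: blue ceramic bowl, 130 mm wide, 55 mm tall; loose, not to be moved. Origin: underside.
- polish_tin: dark steel polish tin, 60 mm across, 45 mm tall; loose, not to be moved. Origin: underside.
- torch: black and orange torch lying down, 155 mm long, 36 mm tall; loose, not to be moved. Origin: underside.

How it is judged:
On the way, in this order (a step that is already met when the one before it is completed fails the run):
1. the leaf lies flat on the ledge while the toggle is still off (value of joint leaf above 3.05 rad and value of joint toggle below 0.4 rad), for 0.2 s.
2. the toggle is pushed over to on, the leaf still flat (value of joint leaf above 3.05 rad and value of joint toggle above 0.75 rad), for 0.2 s.
At the end, for the whole second after the job is handed in: The leaf lies flat on the ledge (angle above 3.05 rad), the toggle is over on its on side (above 0.75 of 1.0 rad), both at rest, and every loose thing is within 25 mm of where it started (all of step 2 and velocity of joint leaf between -0.05 and 0.05 rad/s and velocity of joint toggle between -0.1 and 0.1 rad/s and distance of each of dustpan, short_broom, boot_tray_clip, bowl, polish_tin, torch from where it was at the start of the episode below 0.025 m); the robot touches nothing.
It fails at once if the leaf is pinched: fingers on its green side and on its white or metal side at once (contact force between the fingers and leaf_c2 above 0.5 N and (contact force between the fingers and leaf_c0 above 0.5 N or contact force between the fingers and leaf_c1 above 0.5 N)).
It fails at once if the leaf is flung over (faster than 6 rad/s) (velocity of joint leaf above 6 rad/s).
It fails at once if the leaf is forced (more than 60 N on it) (contact force between anything else and leaf_c0 above 60 N or contact force between anything else and leaf_c1 above 60 N or contact force between anything else and leaf_c2 above 60 N).
It fails at once if a loose thing is lifted, carried or knocked away (25 mm) (distance of any of dustpan, short_broom, boot_tray_clip, bowl, polish_tin, torch from where it was at the start of the episode above 0.025 m).
It also fails if it takes over 48 s, if anything falls off the work surface, if the arm or the gripper's body presses on something with over 40 N, if the wrist force passes 120 N, or if a joint passes its speed limit or range.

## Working session

There is one attempt and no reset: what is moved stays moved. The work goes in short steps, Python scripts to look and compute and a tool call to move; the robot and the scene stay as the last step left them, time stands still between calls to the robot, and variables do not carry over. Pictures are saved under pics/ and viewed, about 8 in all and at most 12, crops included, and the job is handed in when it is done.

Besides the shell and the picture viewer there is one more tool, called after "Call:" as name(argument=value, ...) on one line, values as JSON. jog_arm: Moves the arm, as the interface text tells. Its arguments: {"type":"object","properties":{"deltas":{"type":"array","items":{"type":"number"}},"claw":{"type":"number"},"newtons":{"type":"number"}},"required":["deltas"]}

```bash
mkdir -p pics; ls
python3 - <<'E'
from cell import robot
import cv2,json
for n in("scene","top"):
    im=robot.read_camera(n); cv2.imwrite(f"pics/{n}0.png",im[:,:,::-1])
    p=robot.camera_params(n); print(n,{k:(v.tolist() if hasattr(v,'tolist') else v) for k,v in p.items()})
print(robot.observe())
E
```

```text
pics
scene {'fx': 397.0398426836307, 'fy': 397.0398426836307, 'cx': 281.6400702676491, 'cy': 213.45364200217682, 'k1': -0.10851691149816943, 'R': [[0.5966401749280057, 0.8023101513483745, 0.017858407130170607], [0.6232729658247285, -0.44925127503721807, -0.640081324481101], [-0.5055208321463374, 0.39302889578348066, -0.7680995868670238]], 't': [-0.3194373513796198, -0.3170294872571013, 1.4474476372001448]}
top {'fx': 438.9660681373462, 'fy': 438.9660681373462, 'cx': 273.0461143951026, 'cy': 209.24224264404037, 'k1': -0.10735483163394326, 'R': [[-0.026372825062701652, -0.9996475592909116, -0.0030383057672401952], [-0.9838891270978313, 0.026494463107284528, -0.17680562491992136], [0.17682380970016262, -0.001673507806928494, -0.9842410983568713]], 't': [0.002788017312859438, 0.5430457357388575, 1.2839258741859958]}
{'time': 0.1, 'qpos': array([-1.30801354e+00,  3.42644020e-01,  1.52494826e+00,  2.09946451e-05,
        1.27536957e+00, -1.46008476e-01]), 'qvel': array([ 0.00057537, -0.00059661, -0.00125166,  0.00250164,  0.00067374,
        0.00139291]), 'joint_efforts': array([ 1.71082142e-03, -4.32003772e+01, -2.44694388e+01,  7.19210249e-02,
        5.25989290e-02, -4.57618762e-05]), 'tool_pos': array([ 0.20861775, -0.48138923,  0.23710978]), 'tool_rot': array([-3.14024095e+00, -2.19066626e-04,  4.08784985e-01]), 'contact_force': array([-0.89923515,  0.43788901, -0.02570545]), 'torque': array([-0.01034552, -0.02022836, -0.01490216]), 'opening': 0.09169059521460156}
```

View pics/scene0.png

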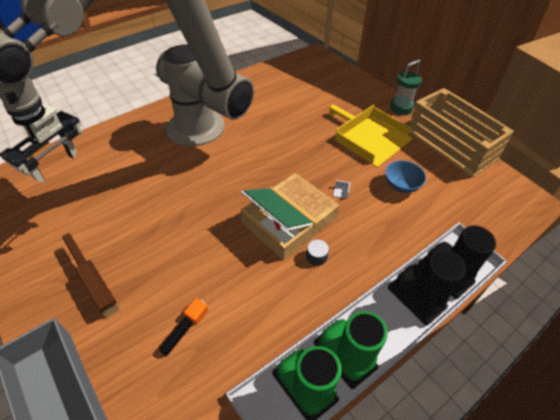

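View pics/top0.png

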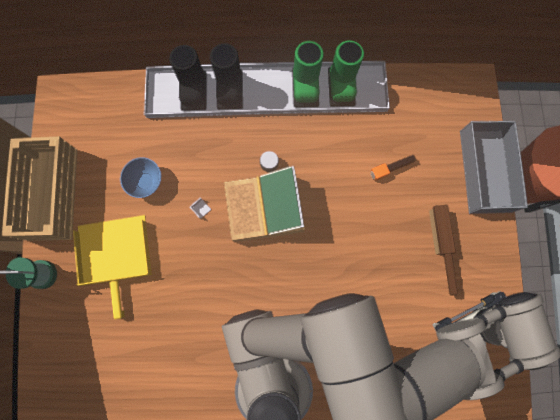

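The top view shows the box around (262,205): cork at about (246,209), green leaf at about (282,202), and the polish tin close to its far end at (269,160). The clip is at (201,208) on the cork side, and the scene view shows the leaf ajar with the red toggle under it.

```bash
cat > h.py <<'E'
import numpy as np, cv2
from cell import robot
P={n:{k:np.array(v) for k,v in robot.camera_params(n).items()} for n in("scene","top")}
def ray(n,uv):
    p=P[n]; d=np.array([(uv[0]-p['cx'])/p['fx'],(uv[1]-p['cy'])/p['fy']])
    s=d.copy()
    for _ in range(20): s=d/(1+p['k1']*(s@s))
    return -p['R'].T@p['t'], p['R'].T@np.array([*s,1.])
def onz(n,uv,z):
    o,d=ray(n,uv); return o+d*(z-o[2])/d[2]
def proj(n,X):
    p=P[n]; c=p['R']@np.asarray(X)+p['t']; s=c[:2]/c[2]; s=s*(1+p['k1']*(s@s))
    return np.array([p['fx']*s[0]+p['cx'],p['fy']*s[1]+p['cy']])
def tri(ua,ub):
    (o1,d1),(o2,d2)=ray('scene',ua),ray('top',ub)
    k=np.linalg.lstsq(np.c_[d1,-d2],o2-o1,rcond=None)[0]
    a,b=o1+k[0]*d1,o2+k[1]*d2; return (a+b)/2,np.linalg.norm(a-b)
def blob(m):
    m=cv2.morphologyEx(m.astype(np.uint8),cv2.MORPH_OPEN,np.ones((3,3)))
    return max(cv2.findContours(m,0,cv2.CHAIN_APPROX_NONE)[0],key=cv2.contourArea)
E
python3 - <<'E'
from h import *
t=cv2.imread('pics/top0.png');s=cv2.imread('pics/scene0.png')
a=cv2.resize(t[140:260,190:330],None,fx=4,fy=4,interpolation=2)
b=cv2.resize(s[160:270,225:355],None,fx=4,fy=4,interpolation=2)
c=np.zeros((480,560+520,3),np.uint8);c[:480,:560]=a;c[:440,560:]=b
cv2.imwrite('pics/crop0.png',cv2.resize(c,(800,356),interpolation=3))
cv2.imwrite('pics/crop_s.png',cv2.resize(s[160:270,225:355],None,fx=6,fy=5.4,interpolation=2)); 
hsv=cv2.cvtColor(t,cv2.COLOR_BGR2HSV)
g=(abs(hsv[...,0].astype(int)-75)<20)&(hsv[...,1]>90);g[:140]=0;g[260:]=0;g[:,:190]=0;g[:,330:]=0
q=blob(g);print('green top',cv2.boxPoints(cv2.minAreaRect(q)).round(1).tolist(), cv2.approxPolyDP(q,4,True)[:,0].tolist())
for u,v in[(246,209),(230,240),(222,210)]:print(hsv[v,u])
hs=cv2.cvtColor(s,cv2.COLOR_BGR2HSV)
g=(abs(hs[...,0].astype(int)-75)<20)&(hs[...,1]>90);g[:160]=0;g[270:]=0;g[:,:225]=0;g[:,355:]=0
q=blob(g);print('green scene',cv2.approxPolyDP(q,3,True)[:,0].tolist())
E
```

```text
Traceback (most recent call last):
  File "h.py", line 20, in blob
    return max(cv2.findContours(m,0,cv2.CHAIN_APPROX_NONE)[0],key=cv2.contourArea)
ValueError: max() iterable argument is empty
```

View pics/crop0.png

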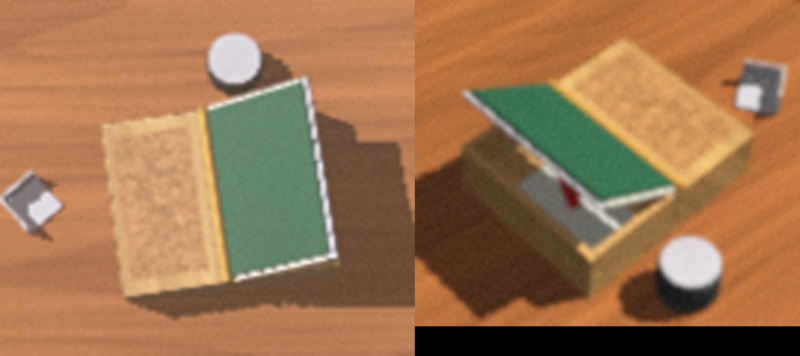

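The crop shows the ledge corners, the spine and both ends of the free edge clearly in both views. I'll compute the box pose and leaf angle from these corners.

Run:
```python
from h import *
k=2.963
T=lambda x,y:(190+x/k,140+y/k); S=lambda x,y:(225+(x-415)/k,160+y/k)
A=onz('top',T(103,126),.06);B=onz('top',T(125,297),.06)
C=onz('top',T(205,107),.065);D=onz('top',T(231,280),.065)
for n,p in zip('ABCD',(A,B,C,D)):print(n,p.round(4))
A2=onz('scene',S(751,132),.06);B2=onz('scene',S(622,39),.06);print('scene ledge',A2.round(4),B2.round(4))
E1,e1=tri(S(467,93),T(336,259));E2,e2=tri(S(618,230),T(306,79));print('edge near',E1.round(4),e1,'far',E2.round(4),e2)
# box frame lsq: ledge corners (scene+top) + spine
src=np.array([[.09,.11],[-.09,.11],[.09,.11],[-.09,.11],[.09,0],[-.09,0]]);dst=np.array([A,B,A2,B2,C,D])[:,:2]
a,b=src-src.mean(0),dst-dst.mean(0)
yaw=np.arctan2((a[:,0]*b[:,1]-a[:,1]*b[:,0]).sum(),(a*b).sum());R=np.array([[np.cos(yaw),-np.sin(yaw)],[np.sin(yaw),np.cos(yaw)]])
o=dst.mean(0)-R@src.mean(0);print('yaw',yaw,'o',o, 'res',(dst-o-src@R.T).round(4).tolist())
for E in(E1,E2):
    l=R.T@(E[:2]-o);print('edge in box',l.round(4),E[2].round(4),'ang',np.arctan2(E[2]-.0645,-l[1]),'r',np.hypot(E[2]-.0645,l[1]))
tt=onz('top',T(234,58),.045);print('tin',tt)
```

```text
A [0.6275 0.1333 0.06  ]
B [0.4504 0.1124 0.06  ]
C [0.6434 0.0278 0.065 ]
D [0.4642 0.0054 0.065 ]
scene ledge [0.6261 0.1344 0.06  ] [0.4521 0.1112 0.06  ]
edge near [ 0.4756 -0.0937  0.1265] 0.005610166998745507 far [ 0.6638 -0.069   0.1026] 0.014155279855131181
yaw 0.12802504197521694 o [0.55332231 0.0146626 ] res [[-0.001, -0.002], [0.0004, 0.0001], [-0.0024, -0.0009], [0.0021, -0.0011], [0.0008, 0.0016], [0.0002, 0.0023]]
edge in box [-0.0909 -0.0976] 0.1265 ang 0.5663764952411152 r 0.11563918039043874
edge in box [ 0.0989 -0.0971] 0.1026 ang 0.37366366657177763 r 0.10430536654148287
tin [ 0.70079211 -0.00316498  0.045     ]
```

```bash
cat >> h.py <<'E'
yaw=.127; O=np.array([.5532,.0175]); Rb=np.array([[np.cos(yaw),-np.sin(yaw),0],[np.sin(yaw),np.cos(yaw),0],[0,0,1]])
def w(x,y,z): return np.array([*O,0])+Rb@np.array([x,y,z])
def leaf(x,r,th,n=0): return w(x,-r*np.cos(th)+n*np.sin(th)*1, .0645+r*np.sin(th)+n*np.cos(th))
E
python3 - <<'E'
from h import *
k=2.963
T=lambda p:((p-[190,140])*k).round(0); S=lambda p:((p-[225,160])*k+[415,0]).round(0)
for th in(.4,.5,.55,.6,.65,.7,.8):
    print(th,[T(proj('top',leaf(x,.125,th,.004))).tolist()+S(proj('scene',leaf(x,.125,th,.004))).tolist() for x in(-.09,.09)])
E
```

```text
0.4 [[346.0, 256.0, 454.0, 108.0], [316.0, 78.0, 592.0, 224.0]]
0.5 [[341.0, 255.0, 458.0, 97.0], [310.0, 75.0, 597.0, 212.0]]
0.55 [[338.0, 255.0, 461.0, 91.0], [307.0, 75.0, 600.0, 206.0]]
0.6 [[334.0, 255.0, 464.0, 85.0], [304.0, 74.0, 603.0, 200.0]]
0.65 [[331.0, 255.0, 466.0, 79.0], [300.0, 73.0, 606.0, 194.0]]
0.7 [[327.0, 255.0, 470.0, 73.0], [296.0, 72.0, 610.0, 188.0]]
0.8 [[318.0, 255.0, 477.0, 62.0], [287.0, 71.0, 618.0, 175.0]]
```

Call:
jog_arm(deltas=[0.2,0.06,0,0,0,0.08,0.4,0.12,0,0,0,0.16,0.6,0.18,0,0,0,0.24,0.8,0.24,0,0,0,0.31,1,0.3,0,0,0,0.39], claw=0, newtons=10)

```text
time: 0.52
tool_pos: [0.3095, -0.4512, 0.2373]
tool_rot: [-3.141, -0.001, 1.026]
contact_force: [0.2, 0.0, 0.6]
opening: 0.0631
```

Call:
jog_arm(deltas=[0.2,0.2,0,0,0,0.08,0.4,0.4,0,0,0,0.16,0.6,0.6,0,0,0,0.24,0.8,0.8,0,0,0,0.31,1,1,0,0,0,0.39])

```text
time: 0.93
tool_pos: [0.4094, -0.3505, 0.2373]
tool_rot: [-3.141, -0.001, 1.638]
contact_force: [0.3, 0.1, -0.1]
opening: 0.0294
```

```bash
cat > plan.py <<'E'
from h import *
from scipy.spatial.transform import Rotation as Ro
h=.010
def tcp(th,x=0,phi0=.6,d=.025,press=0.):
    """TCP world + lean: edge contact on finger side, then +m tip corner on the underside"""
    phi=min(phi0,.7*(np.pi-th)); a=np.array([np.sin(phi),-np.cos(phi)]); m=np.array([np.cos(phi),np.sin(phi)])
    e=np.array([-np.cos(th),np.sin(th)]); t=np.array([np.sin(th),np.cos(th)]); H=np.array([0,.0645])
    if th<np.pi/2-phi: tip=H+.125*e-(.004-press)*t-h*m+d*a
    else: tip=H+(.125-d)*e-(.004-press)*t-h*m
    return w(x,*(tip-.011*a)),phi
def pose(phi): return Ro.from_matrix(Rb)*Ro.from_euler('x',phi)*Ro.from_euler('z',np.pi/2)*Ro.from_euler('x',np.pi)
def cur():
    o=robot.observe(); return o,o['tool_pos'],Ro.from_euler('xyz',o['tool_rot'])
def delta(p,R,p0,R0): return np.r_[(p-p0)*10,(R*R0.inv()).as_rotvec()/(np.pi/2)]
E
python3 - <<'E'
from plan import *
np.set_printoptions(suppress=True,precision=3)
o,p,R=cur();print(o['time'],p,o['tool_rot'],o['qpos'],o['opening'])
t0,ph=tcp(.56);print(t0,ph,delta(t0+Rb@[0,-.08,0],pose(.6),p,R))
E
```

```text
0.9333 [ 0.409 -0.351  0.237] [-3.141 -0.001  1.638] [-0.85   0.368  1.486  0.     1.288 -0.918] 0.029442526161960546
[ 0.567 -0.09   0.11 ] 0.6 [ 1.677  1.812 -1.27   0.38   0.037  0.037]
```

Call:
jog_arm(deltas=[0.17,0.18,-0.05,0.04,0,0.01,0.34,0.36,-0.1,0.08,0.01,0.01,0.5,0.55,-0.2,0.12,0.01,0.02,0.67,0.72,-0.3,0.16,0.02,0.02,0.84,0.9,-0.4,0.2,0.02,0.02])

```text
time: 1.35
tool_pos: [0.4936, -0.2608, 0.1972]
tool_rot: [-3.134, -0.319, 1.664]
contact_force: [0.3, -0.1, 0.6]
opening: 0.0008
```

Call:
jog_arm(deltas=[0.17,0.18,-0.17,0.04,0,0,0.34,0.36,-0.34,0.08,0.01,0.01,0.5,0.55,-0.52,0.12,0.01,0.01,0.67,0.72,-0.7,0.15,0.02,0.02,0.84,0.9,-0.87,0.18,0.02,0.02])

```text
time: 1.77
tool_pos: [0.5773, -0.1709, 0.1091]
tool_rot: [-3.132, -0.603, 1.694]
contact_force: [1.2, 0.0, -0.8]
opening: 0.0007
```

Run:
```python
from plan import *
np.set_printoptions(suppress=True,precision=3)
for n in("scene","top"):
    im=robot.read_camera(n)[:,:,::-1]; c=im[110:270,180:350] if n=="scene" else im[130:270,190:360]
    cv2.imwrite(f"pics/{n}1.png",cv2.resize(c,None,fx=2.3,fy=2.3,interpolation=2))
a=cv2.imread('pics/scene1.png');b=cv2.imread('pics/top1.png');H=max(a.shape[0],b.shape[0])
cv2.imwrite('pics/both1.png',np.hstack([cv2.copyMakeBorder(i,0,H-i.shape[0],0,0,0) for i in(a,b)]))
o,p,R=cur();print(o['time'],p,o['tool_rot'],o['qpos'],o['opening'],o['contact_force'])
t0,ph=tcp(.56);print(t0,ph,delta(t0,pose(.6),p,R), proj('top',p),proj('scene',p))
```

```text
1.8667 [ 0.576 -0.169  0.106] [-3.127 -0.607  1.693] [-0.627  0.818  1.215  0.42   1.562 -0.856] 0.0004497789526675125 [-0.579  0.268 -0.39 ]
[ 0.567 -0.09   0.11 ] 0.6 [-0.095  0.788  0.043 -0.003 -0.008 -0.002] [326.366 193.078] [238.771 233.195]
```

View pics/both1.png

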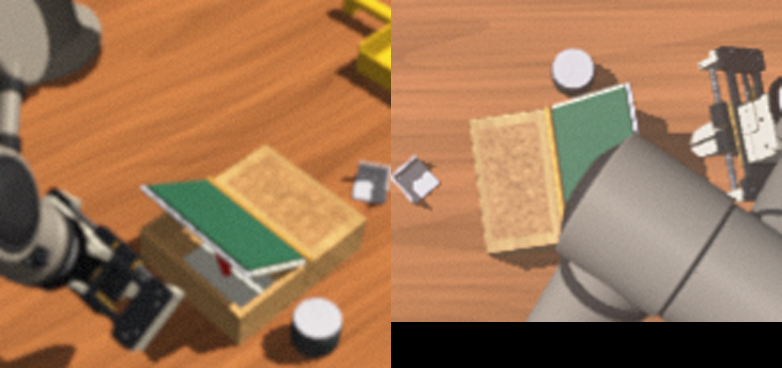

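The scene view shows the closed fingers at about (150,310) in the crop, leaning in under the free edge from the -y side. The leaf, tin and clip haven't moved, so I'm moving in to just short of contact.

Call:
jog_arm(deltas=[-0.02,0.15,0.02,0,0,0,-0.04,0.3,0.04,0,0,0,-0.06,0.45,0.04,0,0,0,-0.08,0.6,0.04,0,0,0,-0.08,0.7,0.04,0,0,0])

```text
time: 2.28
tool_pos: [0.5681, -0.1011, 0.1155]
tool_rot: [-3.134, -0.599, 1.695]
contact_force: [-0.4, 0.1, -0.6]
opening: 0.0001
```

Run:
```python
from plan import *
np.set_printoptions(suppress=True,precision=2)
o,p,R=cur();print(o['time'],p,o['tool_rot'],o['contact_force'])
t0,_=tcp(.56);print('to contact',delta(t0,pose(.6),p,R))
print("cumulative from measured now:")
for th in list(np.arange(.6,3.2,.15))+[np.pi]:
    q,ph=tcp(min(th,np.pi)); print(round(th,2),q.round(3),round(ph,2),delta(q,pose(ph),p,R))
```

```text
2.2833 [ 0.57 -0.1   0.12] [-3.13 -0.6   1.69] [-0.36  0.1  -0.64]
to contact [-0.01  0.11 -0.05  0.   -0.   -0.  ]
cumulative from measured now:
0.6 [ 0.57 -0.09  0.12] 0.6 [-0.01  0.14 -0.01  0.   -0.   -0.  ]
0.75 [ 0.56 -0.08  0.13] 0.6 [-0.03  0.25  0.14  0.   -0.   -0.  ]
0.9 [ 0.56 -0.06  0.14] 0.6 [-0.05  0.38  0.27  0.   -0.   -0.  ]
1.05 [ 0.56 -0.05  0.15] 0.6 [-0.06  0.51  0.37  0.   -0.   -0.  ]
1.2 [ 0.56 -0.04  0.16] 0.6 [-0.08  0.65  0.44  0.   -0.   -0.  ]
1.35 [ 0.56 -0.02  0.17] 0.6 [-0.1   0.79  0.49  0.   -0.   -0.  ]
1.5 [ 0.56 -0.01  0.17] 0.6 [-0.12  0.93  0.52  0.   -0.   -0.  ]
1.65 [0.56 0.01 0.17] 0.6 [-0.14  1.08  0.52  0.   -0.   -0.  ]
1.8 [0.55 0.02 0.17] 0.6 [-0.15  1.23  0.51  0.   -0.   -0.  ]
1.95 [0.55 0.04 0.16] 0.6 [-0.17  1.37  0.47  0.   -0.   -0.  ]
2.1 [0.55 0.05 0.16] 0.6 [-0.19  1.51  0.41  0.   -0.   -0.  ]
2.25 [0.55 0.06 0.15] 0.6 [-0.21  1.64  0.33  0.   -0.   -0.  ]
2.4 [0.55 0.07 0.14] 0.52 [-0.22  1.75  0.24 -0.05 -0.01 -0.  ]
2.55 [0.55 0.08 0.13] 0.41 [-0.23  1.85  0.14 -0.12 -0.02 -0.  ]
2.7 [0.54 0.09 0.12] 0.31 [-0.24  1.94  0.03 -0.18 -0.03 -0.  ]
2.85 [0.54 0.1  0.11] 0.2 [-0.25  2.01 -0.1  -0.25 -0.04 -0.  ]
3.0 [0.54 0.1  0.09] 0.1 [-0.26  2.05 -0.23 -0.32 -0.04  0.  ]
3.15 [0.54 0.11 0.08] 0.0 [-0.26  2.08 -0.36 -0.38 -0.05  0.  ]
3.14 [0.54 0.11 0.08] 0.0 [-0.26  2.08 -0.36 -0.38 -0.05  0.  ]
```

Call:
jog_arm(deltas=[-0.01,0.13,-0.02,0,0,0,-0.02,0.2,0.07,0,0,0,-0.03,0.26,0.15,0,0,0,-0.04,0.33,0.22,0,0,0,-0.05,0.39,0.28,0,0,0])

```text
time: 2.7
tool_pos: [0.5639, -0.0626, 0.144]
tool_rot: [-3.135, -0.599, 1.695]
contact_force: [0.3, -0.5, -1.7]
opening: 0.0005
```

Run:
```python
from plan import *
np.set_printoptions(suppress=True,precision=3)
im=robot.read_camera("scene")[:,:,::-1]; cv2.imwrite("pics/scene2.png",cv2.resize(im[110:270,180:350],None,fx=3,fy=3,interpolation=2))
o,p,R=cur();print(o['time'],p,o['tool_rot'],o['contact_force'])
```

```text
2.75 [ 0.564 -0.062  0.145] [-3.136 -0.599  1.697] [0.146 0.871 2.112]
```

View pics/scene2.png

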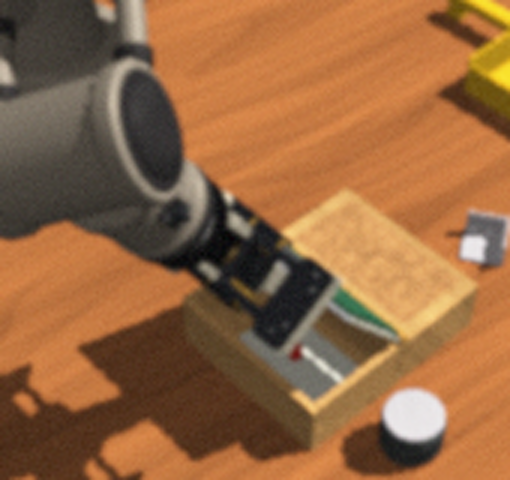

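The fingers are at about (290,310) with the leaf's green face behind them, running from the spine's far end (395,335) to (330,290). I'll check the angle against the projection.

Run:
```python
from plan import *
np.set_printoptions(suppress=True,precision=0)
S=lambda X:(proj('scene',X)-[180,110])*3
print('spine far',S(leaf(.09,0,0)),'well corners',S(w(.09,-.115,.06)),'tcp',S(robot.observe()['tool_pos']))
for th in(.56,.8,.95,1.1,1.3,1.5):print(th,S(leaf(.09,.125,th)),S(leaf(-.09,.125,th)))
```

```text
spine far [402. 342.] well corners [311. 416.] tcp [270. 275.]
0.56 [321. 361.] [180. 245.]
0.8 [338. 332.] [195. 216.]
0.95 [351. 313.] [207. 199.]
1.1 [365. 295.] [220. 182.]
1.3 [386. 273.] [239. 163.]
1.5 [407. 255.] [260. 146.]
```

Call:
jog_arm(deltas=[-0.01,0.1,0.08,0,0,0,-0.02,0.2,0.13,0,0,0,-0.04,0.3,0.18,0,0,0,-0.05,0.4,0.21,0,0,0,-0.06,0.5,0.23,0,0,0])

```text
time: 3.17
tool_pos: [0.5576, -0.0116, 0.1664]
tool_rot: [-3.134, -0.6, 1.695]
contact_force: [0.2, -1.2, 1.3]
opening: 0.0004
```

Call:
jog_arm(deltas=[-0.01,0.1,0.01,0,0,0,-0.02,0.2,0.01,0,0,0,-0.03,0.3,0,0,0,0,-0.05,0.4,-0.02,0,0,0,-0.06,0.5,-0.05,0,0,0])

```text
time: 3.58
tool_pos: [0.5515, 0.0384, 0.1605]
tool_rot: [-3.134, -0.6, 1.694]
contact_force: [0.9, -1.1, 0.0]
opening: 0.0003
```

Run:
```python
from plan import *
np.set_printoptions(suppress=True,precision=3)
for n in("scene","top"):
    im=robot.read_camera(n)[:,:,::-1]; c=im[110:270,180:350] if n=="scene" else im[130:270,190:360]
    cv2.imwrite(f"pics/{n}3.png",cv2.resize(c,None,fx=2.3,fy=2.3,interpolation=2))
a=cv2.imread('pics/scene3.png');b=cv2.imread('pics/top3.png');H=max(a.shape[0],b.shape[0])
cv2.imwrite('pics/both3.png',np.hstack([cv2.copyMakeBorder(i,0,H-i.shape[0],0,0,0) for i in(a,b)]))
o,p,R=cur();print(o['time'],p,o['tool_rot'],o['contact_force'])
S=lambda X:(proj('scene',X)-[180,110])*2.3
for th in(1.5,1.7,1.9,2.1):print(th,S(leaf(.09,.125,th)),S(leaf(-.09,.125,th)))
for th in list(np.arange(1.95,3.2,.1))+[np.pi]:
    q,ph=tcp(min(th,np.pi)); print(round(th,2),round(ph,2),delta(q,pose(ph),p,R).round(2))
```

```text
3.6833 [0.551 0.039 0.16 ] [-3.132 -0.601  1.695] [-0.678 -0.302  0.088]
1.5 [311.671 195.298] [198.952 112.231]
1.7 [327.134 184.28 ] [214.519 102.976]
1.9 [341.345 176.908] [229.294  97.299]
2.1 [353.681 173.368] [242.61   95.315]
1.95 0.6 [ 0.   -0.03  0.02 -0.   -0.01 -0.  ]
2.05 0.6 [-0.01  0.06 -0.02 -0.   -0.01 -0.  ]
2.15 0.6 [-0.02  0.15 -0.06 -0.   -0.01 -0.  ]
2.25 0.6 [-0.03  0.23 -0.12 -0.   -0.01 -0.  ]
2.35 0.55 [-0.04  0.31 -0.18 -0.03 -0.01 -0.  ]
2.45 0.48 [-0.05  0.38 -0.24 -0.07 -0.01 -0.  ]
2.55 0.41 [-0.06  0.45 -0.3  -0.12 -0.02 -0.  ]
2.65 0.34 [-0.07  0.51 -0.38 -0.16 -0.03 -0.  ]
2.75 0.27 [-0.08  0.56 -0.46 -0.21 -0.03 -0.  ]
2.85 0.2 [-0.08  0.6  -0.54 -0.25 -0.04 -0.  ]
2.95 0.13 [-0.09  0.64 -0.63 -0.29 -0.04 -0.  ]
3.05 0.06 [-0.09  0.66 -0.72 -0.34 -0.05 -0.  ]
3.15 0.0 [-0.09  0.68 -0.81 -0.38 -0.05 -0.  ]
3.14 0.0 [-0.09  0.68 -0.81 -0.38 -0.05 -0.  ]
```

View pics/both3.png

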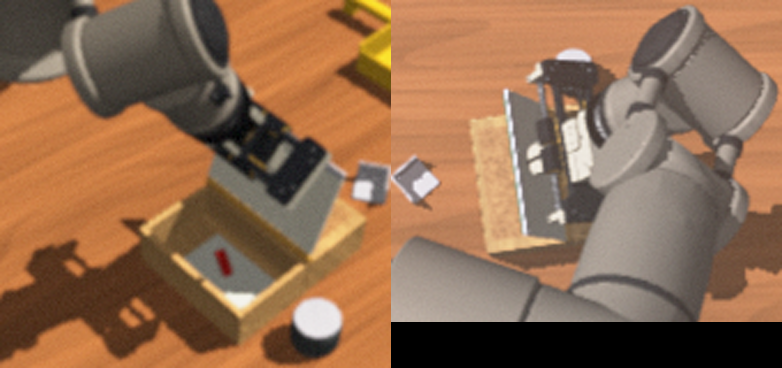

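The leaf is past upright, at about 1.95 rad: its far corner is at (342,177) in the scene crop, against a predicted (343,176). The underside faces the fingers and the red toggle is exposed at (222,262). I'll carry on along the arc, straightening the tool as it goes.

Call:
jog_arm(deltas=[-0.01,0.08,-0.03,0,0,0,-0.02,0.17,-0.08,0,0,0,-0.03,0.25,-0.13,0,0,0,-0.04,0.32,-0.19,-0.04,-0.01,0,-0.05,0.39,-0.25,-0.08,-0.01,0])

```text
time: 4.1
tool_pos: [0.5464, 0.0762, 0.1346]
tool_rot: [-3.133, -0.471, 1.693]
contact_force: [-0.7, -0.4, 0.5]
opening: 0.0008
```

Call:
jog_arm(deltas=[-0.01,0.06,-0.06,-0.04,0,0,-0.02,0.12,-0.13,-0.08,-0.01,0,-0.03,0.16,-0.2,-0.12,-0.01,0,-0.03,0.2,-0.28,-0.17,-0.02,0,-0.04,0.24,-0.36,-0.21,-0.03,0])

```text
time: 4.52
tool_pos: [0.5429, 0.1011, 0.0994]
tool_rot: [-3.142, -0.137, 1.697]
contact_force: [-0.1, 0.1, 0.7]
opening: 0.0001
```

Run:
```python
from plan import *
o,p,R=cur();print(o['time'],p.round(4),o['tool_rot'].round(3),o['contact_force'])
for th in (2.85,2.95,3.05,np.pi):
    q,ph=tcp(th); print(round(th,2),round(ph,2),delta(q,pose(ph),p,R).round(2))
```

```text
4.5167 [0.5429 0.1011 0.0994] [-3.142 -0.137  1.697] [-0.11906936  0.10055416  0.67547939]
2.85 0.2 [-0.   -0.02  0.06  0.04  0.01  0.  ]
2.95 0.13 [-0.01  0.02 -0.02 -0.   -0.    0.  ]
3.05 0.06 [-0.01  0.04 -0.11 -0.05 -0.01  0.  ]
3.14 0.0 [-0.01  0.06 -0.2  -0.09 -0.01  0.  ]
```

Call:
jog_arm(deltas=[0,0.02,-0.05,-0.03,0,0,-0.01,0.03,-0.1,-0.06,-0.01,0,-0.01,0.04,-0.14,-0.08,-0.01,0,-0.01,0.04,-0.18,-0.08,-0.01,0,-0.01,0.04,-0.2,-0.08,-0.01,0])

```text
time: 4.93
tool_pos: [0.5411, 0.1056, 0.0794]
tool_rot: [-3.139, -0.016, 1.697]
contact_force: [-6.7, 5.7, 20.6]
opening: 0.0005
```

Call:
jog_arm(deltas=[0,0,-0.02,0,0,0,0,0,-0.02,0,0,0])

```text
time: 5.1
tool_pos: [0.5411, 0.1056, 0.0795]
tool_rot: [-3.14, -0.017, 1.696]
contact_force: [-7.0, 6.8, 16.9]
opening: 0.0005
```

The leaf is pressed flat: fingertips at about z = 0.0685 and 17–20 N reaction. I'll lift off and move to a point above the well, on the robot side of the toggle.

Call:
jog_arm(deltas=[0,0,0.25,0,0,0,0,0,0.55,0,0,0,-0.05,-0.3,0.6,0,0,0,-0.1,-0.6,0.6,0,0,0,-0.15,-0.9,0.6,0,0,0])

```text
time: 5.52
tool_pos: [0.5268, 0.0133, 0.1383]
tool_rot: [-3.142, -0.015, 1.697]
contact_force: [0.3, 0.5, -0.9]
opening: 0.0007
```

Call:
jog_arm(deltas=[-0.05,-0.3,0,0,0,0,-0.1,-0.6,0,0,0,0,-0.1,-0.6,0,0,0,0])

```text
time: 5.77
tool_pos: [0.5161, -0.0504, 0.1375]
tool_rot: [-3.14, -0.013, 1.692]
contact_force: [1.5, 0.2, 0.1]
opening: 0.0005
```

Run:
```python
from plan import *
np.set_printoptions(suppress=True,precision=3)
im=robot.read_camera("scene")[:,:,::-1]; cv2.imwrite("pics/scene4.png",cv2.resize(im[110:270,200:350],None,fx=4,fy=3.7,interpolation=2))
o,p,R=cur();print(o['time'],p,o['tool_rot'],o['contact_force'])
S=lambda X:(proj('scene',X)-[200,110])*[4,3.7]
print('toggle tip exp',S(w(-.007,-.0575,.0436)),'pivot',S(w(.01,-.0575,.012)),'flat edge',S(leaf(.09,.125,np.pi)),S(leaf(.09,.125,3.0)))
print(delta(w(-.045,-.0575,.12),pose(0),p,R),delta(w(-.045,-.0575,.041),pose(0),p,R))
```

```text
5.8167 [ 0.516 -0.048  0.138] [-3.14  -0.015  1.692] [ 0.292  0.15  -0.037]
toggle tip exp [296.983 406.725] pivot [313.124 444.9  ] flat edge [573.952 336.01 ] [576.196 321.609]
[-0.005  0.031 -0.175 -0.009 -0.002  0.004] [-0.005  0.031 -0.965 -0.009 -0.002  0.004]
```

View pics/scene4.png

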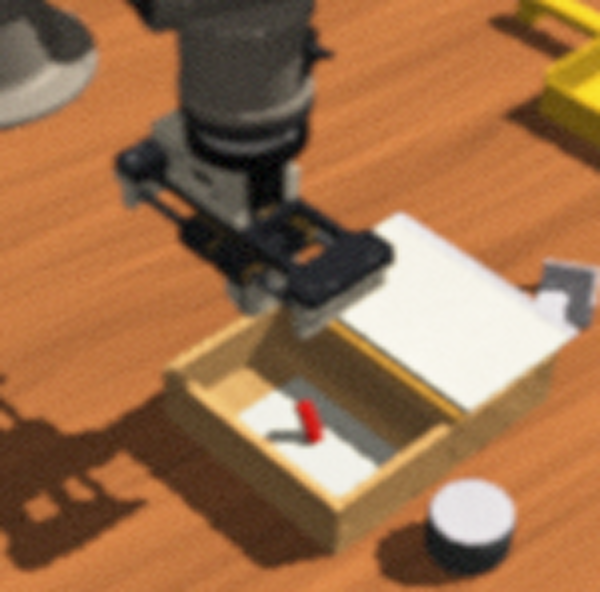

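The leaf lies flat (white face, edge at about (575,335), as predicted for 3.14). The toggle tip is at (305,405), within about 2 real pixels of its predicted spot. I'll descend behind it and push along box +x.

Call:
jog_arm(deltas=[0,0.03,-0.2,0,0,0,0,0.03,-0.4,0,0,0,0,0.03,-0.6,0,0,0,0,0.03,-0.8,0,0,0,0,0.03,-0.96,0,0,0])

```text
time: 6.23
tool_pos: [0.5163, -0.0418, 0.0402]
tool_rot: [-3.139, -0.015, 1.696]
contact_force: [-0.1, 0.4, 0.1]
opening: 0.0006
```

Call:
jog_arm(deltas=[0.05,0.01,0,0,0,0,0.1,0.01,0,0,0,0,0.15,0.02,0,0,0,0,0.2,0.03,0,0,0,0,0.25,0.03,0,0,0,0])

```text
time: 6.65
tool_pos: [0.5412, -0.0396, 0.0444]
tool_rot: [-3.138, -0.013, 1.697]
contact_force: [-17.8, 1.1, 36.8]
opening: 0.0004
```

Call:
jog_arm(deltas=[0.04,0.01,0,0,0,0,0.08,0.01,0,0,0,0,0.12,0.02,0,0,0,0,0.15,0.02,0,0,0,0])

```text
time: 6.98
tool_pos: [0.5586, -0.0377, 0.044]
tool_rot: [3.139, -0.012, 1.697]
contact_force: [-1.1, -0.1, 1.2]
opening: 0.0005
```

Force spiked to about 37 N upward midway, then dropped to 1 N. I'll nudge a little further to find the stop.

Call:
jog_arm(deltas=[0.02,0,0,0,0,0,0.04,0,0,0,0,0,0.06,0.01,0,0,0,0,0.06,0.01,0,0,0,0])

```text
time: 7.32
tool_pos: [0.563, -0.0367, 0.0415]
tool_rot: [-3.14, -0.014, 1.696]
contact_force: [-0.2, -1.1, 0.5]
opening: 0.0006
```

Run:
```python
from plan import *
im=robot.read_camera("scene")[:,:,::-1]; cv2.imwrite("pics/scene5.png",cv2.resize(im[160:270,225:355],None,fx=4.6,fy=4.6,interpolation=2))
o,p,R=cur();print(o['time'],p.round(4),o['tool_rot'].round(3),o['contact_force'].round(1))
```

```text
7.3667 [ 0.5628 -0.0367  0.0414] [-3.139 -0.014  1.696] [ 0.3 -0.1 -0.5]
```

View pics/scene5.png

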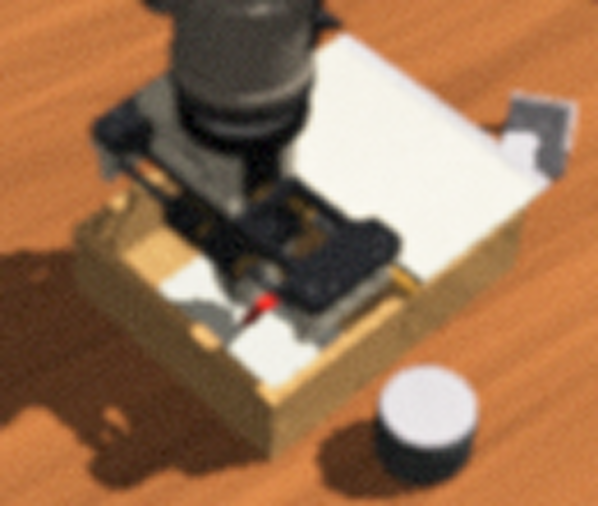

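Run:
```python
from plan import *
S=lambda X:((proj('scene',X)-[225,160])*4.6).round(0)
print('pivot',S(w(.01,-.0575,.012)))
for a in(-.5,-.25,0,.25,.5): print(a,S(w(.01+.036*np.sin(a),-.0575,.012+.036*np.cos(a))))
p=robot.observe()['tool_pos'];print('tip',S(p-[0,0,.011]))
im=cv2.imread('pics/scene5.png');hs=cv2.cvtColor(im,cv2.COLOR_BGR2HSV)
m=((hs[...,0]<8)|(hs[...,0]>172))&(hs[...,1]>170)&(hs[...,2]>70)
q=blob(m);print(cv2.minAreaRect(q),cv2.boundingRect(q))
```

```text
pivot [245. 323.]
-0.5 [226. 275.]
-0.25 [236. 280.]
0 [246. 287.]
0.25 [256. 297.]
0.5 [265. 308.]
tip [240. 296.]
((265.0, 302.5000305175781), (10.733125686645508, 23.702320098876953), 63.43495178222656) (256, 295, 21, 17)
```

The lever now leans to +x: its tip is at about (266,302), against (265,308) predicted for fully on. I'll back off, lift and check.

Call:
jog_arm(deltas=[-0.1,-0.01,0,0,0,0,-0.2,-0.02,0,0,0,0,-0.2,-0.02,0.3,0,0,0,-0.2,-0.02,0.65,0,0,0,-0.2,-0.02,1,0,0,0])

```text
time: 7.78
tool_pos: [0.5419, -0.0386, 0.1421]
tool_rot: [-3.137, -0.015, 1.696]
contact_force: [1.0, -0.9, 0.2]
opening: 0.0002
```

Call:
jog_arm(deltas=[-0.2,-0.3,0.3,0,0,0,-0.4,-0.6,0.6,0,0,0,-0.6,-0.9,0.8,0,0,0,-0.6,-1,0.8,0,0,0,-0.6,-1,0.8,0,0,0])

```text
time: 8.2
tool_pos: [0.4825, -0.1419, 0.2239]
tool_rot: [3.14, -0.01, 1.693]
contact_force: [0.3, 0.2, -0.7]
opening: 0.0002
```

Run:
```python
from plan import *
im=robot.read_camera("scene")[:,:,::-1]; t=robot.read_camera("top")[:,:,::-1]
k=4.0;c=cv2.resize(im[160:270,225:355],None,fx=k,fy=k,interpolation=2);t2=cv2.resize(t[130:260,180:240],None,fx=3.385,fy=3.385,interpolation=2)
t2=cv2.resize(t2,(203,440));cv2.imwrite("pics/fin.png",np.hstack([c,t2]))
S=lambda X:((proj('scene',X)-[225,160])*k).round(0)
for a in(-.5,0,.25,.5): print(a,S(w(.01+.036*np.sin(a),-.0575,.012+.036*np.cos(a))))
for th in(2.95,3.05,3.14):print(th,S(leaf(.09,.125,th,-.004)),S(leaf(-.09,.125,th,-.004)))
o=robot.observe();print(o['time'],o['tool_pos'],o['contact_force'].round(1))
s0=cv2.imread('pics/scene0.png');d=cv2.absdiff(s0,im).max(2)
for n,(u,v) in dict(tin=(318,252),clip=(342,189),bowl=(405,177),pan=(375,135),broom=(90,275),torch=(185,325)).items():print(n,d[v-18:v+18,u-18:u+18].mean().round(1))
```

```text
-0.5 [197. 239.]
0 [214. 250.]
0.25 [223. 258.]
0.5 [231. 268.]
2.95 [477. 139.] [295.  11.]
3.05 [476. 150.] [296.  21.]
3.14 [475. 159.] [296.  32.]
8.3 [ 0.48257449 -0.13889944  0.22160307] [-0.3  0.5  0.5]
tin 4.1
clip 34.1
bowl 4.4
pan 4.0
broom 23.9
torch 4.6
```

View pics/fin.png

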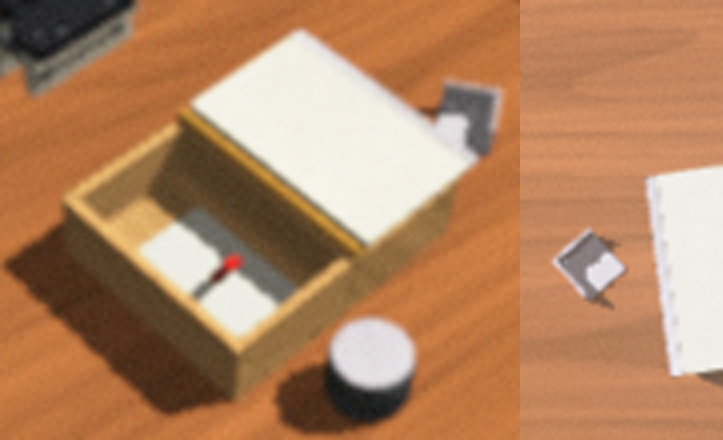

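The toggle tip is at (232,263), predicted (231,268) for fully on. The leaf corner is at (475,158), predicted (475,159) for flat. The clip is at (201,208) in the top view, unchanged. The arm is clear, so I'm handing in.

Run:
```python
from h import *
t=robot.read_camera("top")[:,:,::-1];t0=cv2.imread('pics/top0.png')
print('broom diff',cv2.absdiff(t,t0).max(2)[205:255,430:452].mean())
r=cv2.matchTemplate(t[195:300,415:475],t0[205:255,430:460],cv2.TM_CCOEFF_NORMED);print('broom shift px',np.array(cv2.minMaxLoc(r)[3])-[15,10],r.max())
print(robot.hand_in())
```

```text
broom diff 4.242727272727273
broom shift px [0 0] 0.9905195
the job is handed in; nothing more can be done
None
```

The job is handed in at about 8.4 s on the robot's clock. The leaf lies flat on the cork ledge and the red toggle is over on its far side. I pushed the leaf from underneath with the closed, leaning fingers along its arc, pressed it flat at about 20 N, then pushed the toggle over from the robot's side.

- **Leaf:** in the last picture its far corner is within 1 px of where a fully flat leaf should be.
- **Toggle:** its tip is within about 1–2 camera pixels of the fully-on position.
- **Loose things:** the tin, bowl, dustpan and torch look unchanged. The clip and broom first showed a difference in the scene view. In the top view both were where they started, so I put that down to the leaf now covering part of the clip's patch and the arm's shadow by the broom.
- **Robot:** it ended about 0.2 m above the bench, reading no contact force.
- **Anomaly:** while pushing the toggle, the tool felt a spike of about 37 N upward and rose about 4 mm, then it cleared. I think the lever's top caught the fingertip briefly. The lever went over normally afterwards.

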